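# Seat a pump's strainer screen and hold its twist-lock lid half-way to the lock

### The job

The round steel screen in the pump's strainer pot lies askew on its spring catch: press it down past the catch until it sits level on its ledge. Then set the pot's pale grey twist-lock lid into the mouth, with its two ears down through the two gaps in the rim, and turn it clockwise half-way to its lock, about an eighth of a turn, stopping well short of the click. Finish while still gripping the lid there, so that I can check that both ears have caught before it is locked; leave the other things on the bench where they are.

Things in the scene. Friction and masses are not known exactly. Their poses are not given: they have to be found in the camera images.
- pot_mouth (a point): centre of the strainer pot's open mouth, on its upright axis at the top of its rim, 150 mm above the bench. The pot is the round grey open part (124 mm outside) at the robot's end of a grey water pump that is bolted down. Axes: z up, x from the pot towards the motor, y square to both. Opening 82 mm wide, rim 6 mm thick. Nothing of the pump stands higher than 25 mm above the rim.
- rim_gap (a point): middle of one of the two gaps in the pot's rim that let the lid's ears down, at rim height, 45.5 mm from the pot's axis on its +y side; the other is opposite (-y). Each is 40 degrees wide and open out to 50 mm from the axis. In the channel below, 8 mm high, the ears can turn only clockwise seen from above: 90 degrees to a stop. The other way they meet a stop at once.
- screen_seat (a point): centre of the ledge that the screen must sit on, on the pot's axis, 28.5 mm below the rim's top. The recess above the ledge is 80 mm in diameter; the ledge is open inside a 66 mm circle.
- screen_catch (a point): nose of the dark steel spring catch, 14 mm wide, in the recess wall on the side away from the motor (-x of the pot): 38 mm from the pot's axis, 19 mm below the rim. Its sloping top yields outwards when the screen's edge is pressed down on it with 3 to 10 N, then it springs back above the screen.
- screen_mid (a point): centre of the loose perforated steel screen, a flat disc 78 mm in diameter, 4 mm thick (point half-way through; z axis square to the disc). At first its edge on the catch side is up on the catch, 9 mm high, the opposite edge on the ledge, tilted 0.11 rad. Seated, it is level, with this point 26.5 mm below the rim. Pressing it with a finger between centre and catch seats it.
- lid_grip (a point): middle of the upright grip bar of the loose pale grey lid, on the lid's axis, 38 mm above its foot. The lid lies upright on the bench. Axes: z up, x along the bar. Bar: 80 mm long, 14 mm wide, 32 mm high (18.5 to 50.5 mm above the foot), standing on a disc 112 mm wide, 6 mm thick. The same when turned half round. Fully in the pot, this point is 25.5 mm above the rim's top. 0.2 to 0.3 kg.
- lid_foot (a point): centre of the lid's underside, on its axis, 38 mm below lid_grip: foot of a round plug (77 mm wide, 12.5 mm deep, foot chamfered 3 mm) with two ears in line with the two ends of the grip bar (20 mm wide, 5 mm high, reaching 46 mm from the axis). Plug has 2.5 mm of play all round in the rim, the ears 3 mm to either side in the gaps. Fully in, the lid's disc rests on the rim.
- lock_latch (a joint): travel of the small sprung lock latch outside the pot's rim, 0 at rest, metres outwards. A lug of the lid pushes it when the lid has been turned clockwise 78 degrees or more from its entry position; it snaps back behind the lug (the click) at about 90 degrees.
- carton_mid (a point): bystander: centre of a small cardboard carton, 100 x 75 x 50 mm
- tape_mid (a point): bystander: centre of a white reel lying flat, 56 mm diameter, 15 mm high
- adaptor_mid (a point): bystander: centre of an upright brass hose adaptor, 44 mm diameter, 58 mm high
There are look-alikes about, which are no part of the job. What is shaped like the part that bears lid_grip but yellow is not meant. Of the things like the part that bears screen_mid, leave any that is purple; of the rest the smaller one is meant.

How it is judged (in metres and radians):
On the way, in this order (a step that is already met when the one before it is completed fails the run):
1. the screen sits level on its ledge in the pot (z of screen_mid in the frame of pot_mouth below -0.0245 m and angle between screen_mid's own z axis and vertical below 0.03 rad and horizontal distance between screen_mid and pot_mouth below 0.004 m), for 0.2 s.
2. the lid is fully in the mouth at its entry position, ears down through the gaps, screen still level (z of lid_grip in the frame of pot_mouth below 0.028 m and horizontal distance between lid_grip and pot_mouth below 0.006 m and angle between the x axis of lid_grip and the y axis of pot_mouth, either way round below 0.25 rad and angle between screen_mid's own z axis and vertical below 0.03 rad), for 0.1 s.
At the end, for the whole second after the job is handed in: Screen level on its ledge (2 mm, 0.03 rad); lid down in the mouth (3 mm of fully home, upright within 0.06 rad), ears under the rim, turned clockwise 32 to 58 degrees from entry, at rest, lock latch not pushed, still gripped by the fingers (over 2 N) (z of lid_grip in the frame of pot_mouth below 0.0285 m and horizontal distance between lid_grip and pot_mouth below 0.006 m and angle between lid_grip's own z axis and vertical below 0.06 rad and angle between the x axis of lid_grip and the y axis of pot_mouth, either way round between 0.56 and 1.01 rad and value of joint lock_latch below 0.0015 m and contact force between the fingers and lid above 2 N and angular speed of lid below 0.15 rad/s and z of screen_mid in the frame of pot_mouth below -0.0245 m and angle between screen_mid's own z axis and vertical below 0.03 rad); the arm keeps its last pose, push and grip.
It fails at once if the lid in the pot is turned on into its lock (79 degrees or more, or its latch pushed) (z of lid_grip in the frame of pot_mouth between 0 and 0.0285 m and horizontal distance between lid_grip and pot_mouth below 0.008 m and (value of joint lock_latch above 0.0015 m or angle between the x axis of lid_grip and the x axis of pot_mouth, either way round below 0.19 rad)).
It fails at once if a bystander is pushed away (distance of any of carton_mid, tape_mid, adaptor_mid from where it was at the start of the episode above 0.03 m).
It also fails if it takes over 51 s, if anything falls off the work surface, if the arm or the gripper's body presses on something with over 40 N, if the wrist force passes 120 N, or if a joint passes its speed limit or range.

### The arm

A 6-joint arm with a two-finger parallel gripper is mounted at the origin on the work surface. World frame = base frame: x ahead of the robot, y to its left, z up, the work surface at z = 0. Lengths are in mm, angles in rad, forces in N, time in s.
With the tool pointing down it reaches from about 275 to 750 mm from the base axis. Payload 10.2 kg.
Tool frame: the origin (TCP) lies on the centre line of the jaws, within the pads' length; the fingertips stand 8 mm ahead of it and the grasp point (between the pads) lies 11 mm behind it; x points along the fingers, y is the direction in which the jaws open and shut, and the axes are right-handed (so a half turn about x gives the same grasp; the last joint's range is limited). The gripper opens to 85 mm and grips with 20 to 120 N. Pads are 22 mm wide; open, the fingers measure 114 mm over their backs; the gripper's body (76 mm by 85 mm) begins 54 mm behind the grasp point. The pads swing forward as they close: fully open they stand 13 mm farther back than shut.
Start: joints at [1.004, 0.313, 1.498, -0, 1.331, -0.223], TCP at [176.973, 494.279, 239.294] pointing down, gripper open.
Joint ranges: [-2.94, 2.94], [-0.97, 2.17], [0.19, 2.56], [-1.23, 4.37], [0.02, 3.11], [-2.88, 2.88]. Speed limits (rad/s): [2.39, 2.39, 3.01, 3.14, 3.14, 3.14].

### API

Orientations are given as a unit quaternion [w, x, y, z].
In Python, from rig import ctrl, vision, workorder gives the robot as it stands. The module is installed in compiled form; this text tells all that it offers.
- The arm moves only by the shell command python3 -m jog 'ROWS' [OPENING] [FORCE]. ROWS is JSON, a list that holds one entry, the list of rows, each a list of 6 numbers: the shift along the tool's x, y, z in m, then the turn, a rotation vector about the tool's x, y, z in rad. A call has 1 to 12 rows; each row shifts and turns the commanded pose from where the row before left it, along the tool's axes as they then stand; what a row does not reach is not made up. A row lasts 1/8 s, in which the tool goes at most 62.5 mm and 10.7 degrees, less where a joint would pass 70% of its speed; a pose out of reach is approached as far as the arm can. A call is refused whole if a number of a shift passes 0.0625 or a number of a turn 0.188, either way. A call with a gripper value outside its range is refused whole. OPENING is the closure in counts, from 0 (fully open) to 255 (shut), set as the call begins (- or left out, the last holds). The fingers move at their own pace and stop on an object; FORCE is the grip in N (left out, the last holds). Time passes only in rows, so rows that do not move let the fingers close. It gives the time, the measured TCP pose, the force and the opening at its end, in the units of the state.
- ctrl.sense(): the state, without advancing time (a new reading comes with each control period).
- vision.capture(name): name is "side" or "top" or "wrist"; returns a dict with "image" (384x512x3 uint8, red, green, blue), "mtx" (3x3 intrinsics, pixels), "k1" (the pictures are not rectified: a ray, as slopes to the right and down, at radius r is drawn at 1 + k1 r^2 times it, then the intrinsics apply), "R" (3x3) and "t" (3): a world point X has camera coordinates R X + t; the wrist camera has in their place "hand_eye" (4x4, takes a point from camera to tool coordinates, whose origin is the TCP and whose axes are the tool frame's). Camera axes: x right, y down, z forward; pixel columns grow to the right and rows downward; lengths in mm; the calibration is good to about 2 mm. A picture is of the moment at which its call begins: read the wrist's pose just before it. There is no depth.
- workorder.finish_job(): hands the job in, once; it reports no verdict.
The state is a dict: "time_s": time; "joints": joint angles; "dq": joint speeds; "tau": joint torques, N m; "eef_pos": TCP position; "ee_rot": TCP orientation; "force": force on the tool from outside, world axes, zero at the start; "wrist_torque": the same for the moment, N m; "grip_width": opening from 0.0 (shut) to 1.0 (fully open).
Only numpy, scipy, OpenCV 4.12 (cv2) and the standard library are available. Lean on these libraries where they do the work, as an engineer would, in place of code of your own. Each camera call takes 0.05 s, during which the arm holds its last target.

## Working session

There is one attempt and no reset: what is moved stays moved. The work goes in short steps, Python scripts to look and compute and a shell command to move; the robot and the scene stay as the last step left them, time stands still between calls to the robot, and variables do not carry over. Pictures are saved under pics/ and viewed, and the job is handed in when it is done.

```bash
mkdir -p pics; ls
python3 - <<'E'
from rig import ctrl, vision, workorder
import cv2, numpy as np
s=ctrl.sense(); print(s)
for n in ["side","top","wrist"]:
    c=vision.capture(n)
    cv2.imwrite(f"pics/{n}0.png",c["image"][:,:,::-1])
    print(n,{k:np.round(v,4).tolist() for k,v in c.items() if k!="image"})
E
```

```text
pics
{'time_s': 0.0, 'joints': array([ 1.00360991e+00,  3.13475810e-01,  1.49844319e+00, -2.99531202e-05,
        1.33100593e+00, -2.23405877e-01]), 'dq': array([ 0.00165577, -0.00116155, -0.00114081,  0.00034027, -0.00031546,
        0.00033076]), 'tau': array([-6.24683025e-05, -4.12273157e+01, -2.59732032e+01, -1.88815875e-04,
        4.26537110e-03,  3.49260085e-05]), 'eef_pos': array([176.83352564, 494.05585072, 238.71956506]), 'ee_rot': array([ 0.69651468,  0.12050595,  0.69685846, -0.12138328]), 'force': array([ 0.12113345,  1.29946083, -0.9003359 ]), 'wrist_torque': array([-0.0376771 , -0.00624679, -0.01307699]), 'grip_width': 1.0027439382637924}
side {'mtx': [[372.3753, 0.0, 247.0863], [0.0, 372.3753, 190.0016], [0.0, 0.0, 1.0]], 'k1': -0.0492, 'R': [[0.935, -0.3545, 0.0134], [-0.2558, -0.6998, -0.6669], [0.2458, 0.6201, -0.745]], 't': [-506.749, 181.2541, 971.5247]}
top {'mtx': [[489.7608, 0.0, 252.8365], [0.0, 489.7608, 193.4654], [0.0, 0.0, 1.0]], 'k1': 0.0597, 'R': [[0.0136, -0.9997, 0.022], [-0.999, -0.0145, -0.042], [0.0423, -0.0214, -0.9989]], 't': [-73.2869, 536.5357, 1401.5708]}
wrist {'mtx': [[321.8497, 0.0, 252.0251], [0.0, 321.8497, 187.1008], [0.0, 0.0, 1.0]], 'k1': -0.0873, 'hand_eye': [[-0.0, -0.2727, 0.9621, -133.5257], [1.0, 0.0001, 0.0, -0.7534], [-0.0001, 0.9621, 0.2727, -70.3522], [0.0, 0.0, 0.0, 1.0]]}
```

View pics/top0.png

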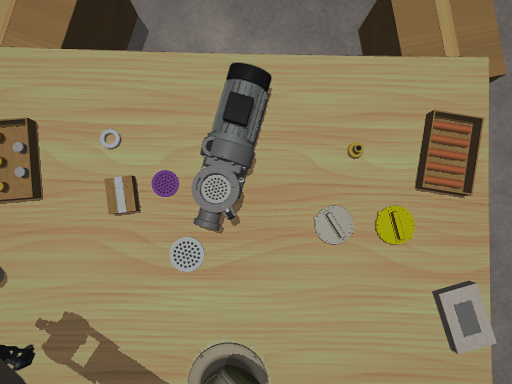

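View pics/side0.png

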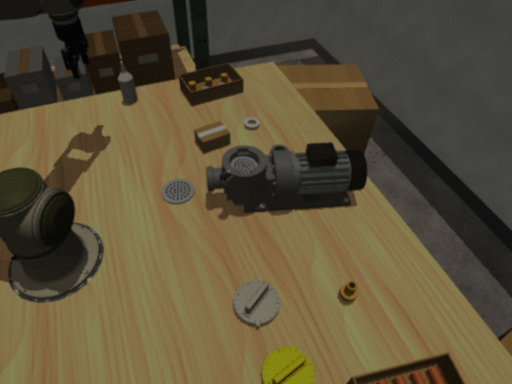

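View pics/wrist0.png

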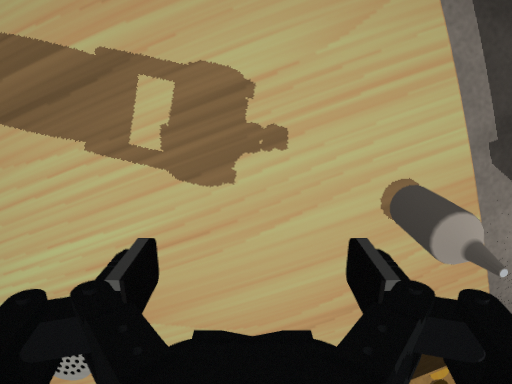

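The top view shows the screens: one in the pot at (216,188), a purple one at (165,183) and a larger grey one on the bench at (187,254). The lids are a pale grey one at (334,225) and a yellow one at (395,225). The pot's screen and the grey lid fit the description, so I'll confirm them in crops and measure them.

```bash
cat > h.py <<'E'
from rig import ctrl, vision
import numpy as np, cv2
from scipy.spatial.transform import Rotation as Ro
def pose():
    s=ctrl.sense(); q=s["ee_rot"]; return np.array(s["eef_pos"]),Ro.from_quat([q[1],q[2],q[3],q[0]]).as_matrix()
def cap(n,f=None):
    p,R=pose(); c=vision.capture(n)
    if n=="wrist":
        H=c["hand_eye"]; A=R@H[:3,:3]; o=p+R@H[:3,3]
        c["R"]=A.T; c["t"]=-A.T@o
    if f: cv2.imwrite(f,c["image"][:,:,::-1])
    return c
def ray(c,uv):
    # undistort: d = r(1+k1 r^2)
    K=np.array(c["mtx"]); a=cv2.undistortPoints(np.array([[uv]],float),K,np.array([c["k1"],0,0,0,0.])).ravel()
    d=np.array(c["R"]).T@np.r_[a,1]; o=-np.array(c["R"]).T@np.array(c["t"]); return o,d
def onz(c,uv,z):
    o,d=ray(c,uv); return o+d*(z-o[2])/d[2]
def proj(c,X):
    X=np.atleast_2d(X).astype(float)
    uv,_=cv2.projectPoints(X,cv2.Rodrigues(np.array(c["R"]))[0],np.array(c["t"],float),np.array(c["mtx"]),np.array([c["k1"],0,0,0,0.]))
    return uv.reshape(-1,2)
def crop(c,x0,y0,x1,y1,k,f):
    cv2.imwrite(f,cv2.resize(c["image"][y0:y1,x0:x1,::-1],None,fx=k,fy=k,interpolation=cv2.INTER_CUBIC))
E
python3 - <<'E'
from h import *
c=cap("top"); np.save
a=cv2.resize(c["image"][140:280,130:300,::-1],None,fx=4,fy=4,interpolation=cv2.INTER_CUBIC)
cv2.imwrite("pics/ptop.png",a)
crop(c,300,180,430,270,6,"pics/ltop.png")
s=cap("side"); crop(s,150,100,390,230,3,"pics/pside.png"); crop(s,210,260,330,384,4,"pics/lside.png")
E
```

```text
(no output)
```

View pics/ptop.png

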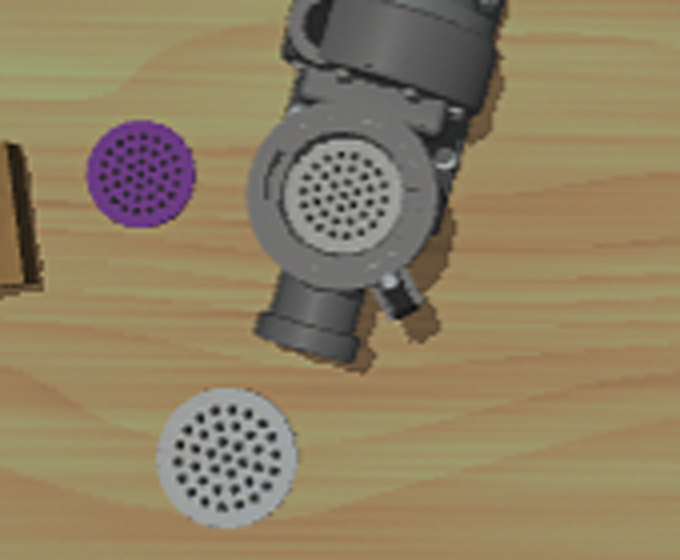

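View pics/ltop.png

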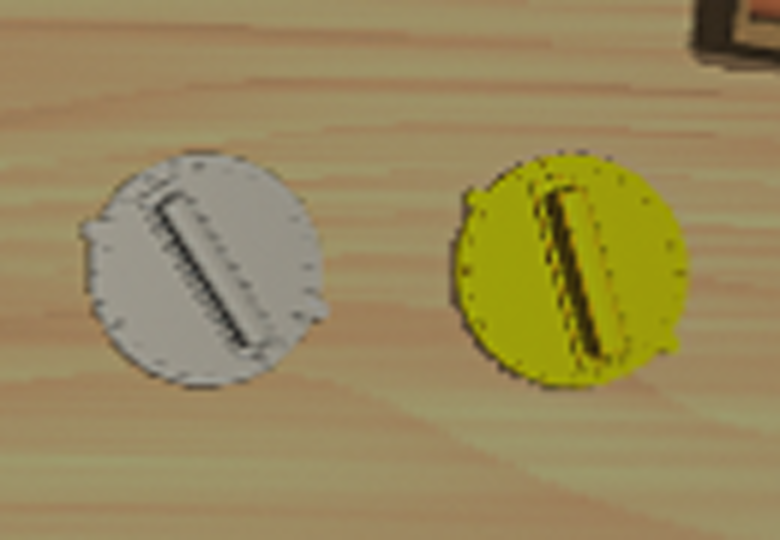

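View pics/pside.png

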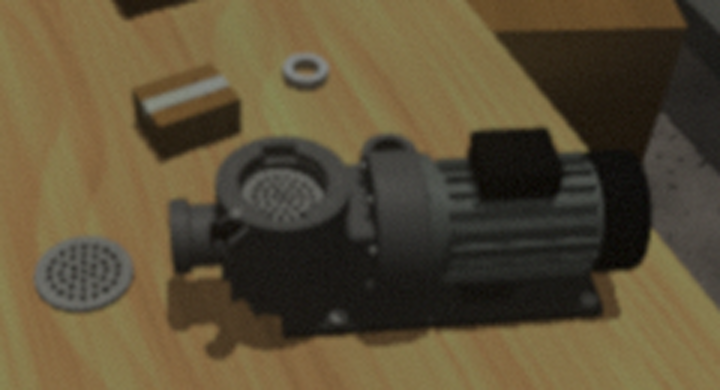

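View pics/lside.png

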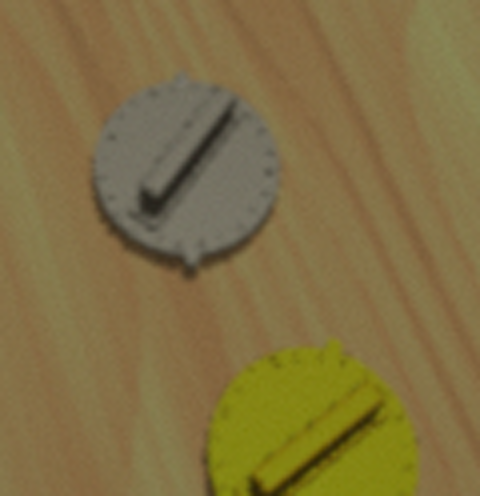

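Run:
```python
from h import *
c=cap("top"); s=cap("side")
P=onz(c,(215.5,188.8),150); print("pot top",P)
print("pot side",onz(s,(150+285/3,100+185/3),150))
L=onz(c,(300+205/6,180+270/6),18); print("lid disc",L, "side",onz(s,(210+187/4,260+165/4),18))
# bar ends on top face z~50.5
e=[onz(c,(300+173/6,180+198/6),50),onz(c,(300+262/6,180+342/6),50)];print("bar",e,np.linalg.norm(e[1]-e[0]),(e[0]+e[1])/2)
v=e[0]-e[1];print("bar ang deg",np.degrees(np.arctan2(v[1],v[0])))
# motor axis: cap centre approx height ~?
for z in (100,150): print("motor",z,onz(c,(252,77),z))
p,R=pose();print(p);print(R.round(3))
```

```text
pot top [542.39865511  34.49080126 150.        ]
pot side [544.05958937  27.06580221 150.        ]
lid disc [ 450.02803744 -300.42490816   18.        ] side [ 451.96977805 -301.63505564   18.        ]
bar [array([ 484.08248369, -279.2127898 ,   50.        ]), array([ 417.48738865, -321.20147538,   50.        ])] 78.72710080802605 [ 450.78493617 -300.20713259   50.        ]
bar ang deg 32.23172565601915
motor 100 [851.34430131 -57.24707601 100.        ]
motor 150 [837.2343149  -56.42278315 150.        ]
[176.9453366  494.22945896 239.1602557 ]
[[-0.     0.337  0.941]
 [-0.     0.941 -0.337]
 [-1.    -0.    -0.   ]]
```

```bash
python3 -m jog '[[[0,-0.026,0.0415,0,0,0],[0,-0.026,0.0415,0,0,0],[0,-0.026,0.0415,0,0,0],[0,-0.026,0.0415,0,0,0],[0,-0.026,0.0415,0,0,0],[0,-0.026,0.0415,0,0,0],[0,-0.026,0.0415,0,0,0],[0,-0.026,0.0415,0,0,0],[0,-0.026,0.0415,0,0,0],[0,-0.026,0.0415,0,0,0],[0,-0.026,0.0415,0,0,0],[0,-0.024,0.0415,0,0,0]]]'
python3 - <<'E'
from h import *
c=cap("wrist","pics/w1.png"); p,R=pose();print(p);print(R.round(3)); print(proj(c,[[542.4,34.5,150]]))
import pickle; pickle.dump(c,open("w1.pkl","wb"))
E
```

```text
time_s: 1.85
eef_pos: [542.2, 33.1, 239.3]
ee_rot: [0.697, 0.121, 0.697, -0.121]
force: [0.0, 0.0, 0.1]
grip_width: 1.0
[544.77360757  29.0376229  238.73536781]
[[ 0.001  0.34   0.94 ]
 [-0.002  0.94  -0.34 ]
 [-1.    -0.001  0.002]]
[[254.9690951  196.30117829]]
```

View pics/w1.png

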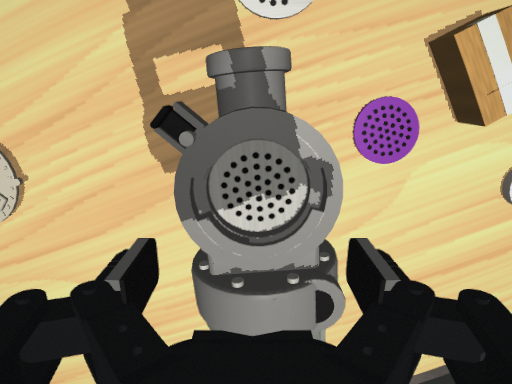

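Run:
```python
import pickle
from h import *
c=pickle.load(open("w1.pkl","rb")); crop(c,160,90,360,280,4,"pics/w1c.png")
cv2.imwrite("pics/w1c.png",cv2.resize(cv2.imread("pics/w1c.png"),(600,570)))
```

```text
(no output)
```

View pics/w1c.png

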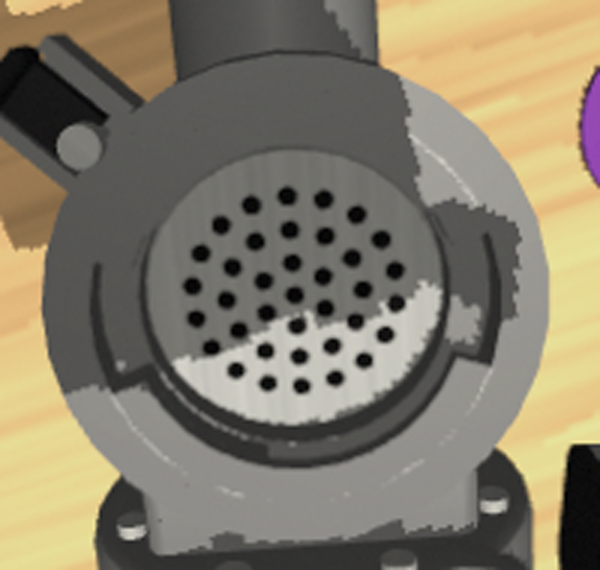

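Run:
```python
import pickle
from h import *
from scipy.optimize import least_squares
c=pickle.load(open("w1.pkl","rb"))
f=lambda u,z=150: onz(c,(160+u[0]/3-.33,90+u[1]/3-.33),z)[:2]
def circ(pts,r=None):
    P=np.array([f(p) for p in pts])
    g=(lambda x:np.hypot(*(P-x[:2]).T)-(r or x[2]))
    s=least_squares(g,[540,30,50]); return s.x, np.abs(g(s.x)).max()
O=[(43,310),(52,240),(75,180),(180,78),(290,53),(375,66),(450,105),(500,160),(535,225),(548,290),(540,350),(510,425)]
I=[(150,368),(452,348),(300,466),(220,445),(390,430)]
print(circ(O),circ(O,62)); print(circ(I),circ(I,41))
x=circ(O,62)[0][:2]
for p in [(112,388),(490,362),(97,265),(487,235),(150,368),(452,348)]:
    d=f(p)-x; print(p,np.hypot(*d),np.degrees(np.arctan2(d[1],d[0])))
# bolts on flange etc: inlet pipe axis
print("inlet flange",f((278+0,0)))
```

```text
(array([541.67163839,  37.1188508 ,  61.10558388]), np.float64(0.7470600084872174)) (array([542.52044633,  36.5249813 ,  50.        ]), np.float64(1.336597028450683))
(array([543.14260753,  37.05620507,  38.33113234]), np.float64(0.8953342581254446)) (array([539.83087481,  37.97231206,  50.        ]), np.float64(1.8100300552384851))
(112, 388) 48.536653452377365 -87.6008700899953
(490, 362) 49.65859454615658 56.94255357774013
(97, 265) 48.866261338706664 -125.31255179416415
(487, 235) 50.04445451062882 94.44320353148844
(150, 368) 37.629503015346025 -89.54015595743903
(452, 348) 39.49431031914247 58.8996311831057
inlet flange [471.55613861  57.83423508]
```

Run:
```python
import pickle
from h import *
c=cap("wrist","pics/w2.png"); p,R=pose();print(p);c=cap("wrist");p,R=pose();print(p,ctrl.sense()["time_s"])
pickle.dump(c,open("w2.pkl","wb"))
im=cv2.resize(c["image"][90:280,160:360,::-1],(800,760),interpolation=cv2.INTER_CUBIC)
cv2.imwrite("pics/w2c.png",cv2.resize(im,(600,570)))
```

```text
[543.12161091  31.30899702 238.55909869]
[541.95277435  33.12017535 238.67660503] 2.0
```

View pics/w2c.png

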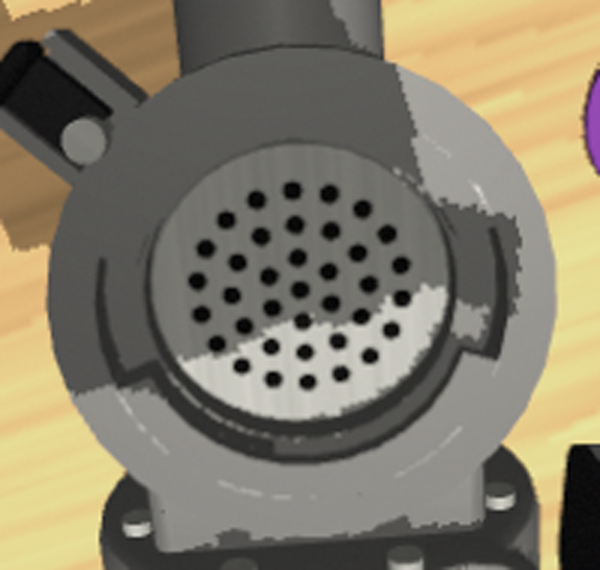

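Run:
```python
import pickle
from h import *
from scipy.optimize import least_squares
c=pickle.load(open("w2.pkl","rb"))
f=lambda u,z=150: onz(c,(160+u[0]/3-.33,90+u[1]/3-.33),z)[:2]
def circ(pts,r=None,z=150):
    P=np.array([f(p,z) for p in pts])
    g=(lambda x:np.hypot(*(P-x[:2]).T)-(r or x[2]))
    s=least_squares(g,[540,30,50]); return s.x, np.abs(g(s.x)).max()
O=[(48,300),(57,235),(80,175),(185,74),(300,46),(380,58),(455,100),(505,152),(540,215),(555,285),(548,345),(518,420)]
I=[(157,362),(458,346),(300,462),(225,442),(390,427)]
G=[(122,385),(497,357),(102,260),(495,230)]
print(circ(O),circ(O,62)); print(circ(I),circ(I,41)); print(circ(G,50),circ(G))
x=circ(O,62)[0][:2]
for p in G:
    d=f(p)-x; print(p,np.hypot(*d),np.degrees(np.arctan2(d[1],d[0])))
d=f(G[1])-f(G[0]);print("lower pair line",np.degrees(np.arctan2(d[1],d[0])))
d=f(G[3])-f(G[2]);print("upper pair line",np.degrees(np.arctan2(d[1],d[0])))
p,R=pose();print(p)
```

```text
(array([541.90123669,  37.07343258,  61.10943928]), np.float64(0.7763530824511946)) (array([542.75234059,  36.47882864,  50.        ]), np.float64(1.2950373783588773))
(array([543.3998354 ,  36.96625254,  38.00308187]), np.float64(1.4448054741238323)) (array([539.71446093,  38.05420018,  50.        ]), np.float64(2.274047300685993))
(array([541.28619259,  37.81103413,  50.        ]), np.float64(1.1500101907095868)) (array([541.41873195,  37.7750497 ,  49.07987259]), np.float64(0.1894527697441859))
(122, 385) 47.510909561715096 -87.03013194982245
(497, 357) 49.59865251512469 57.07329444349635
(102, 260) 48.95591874205338 -125.62495395802418
(495, 230) 50.26808483336958 94.24707819349821
lower pair line 74.6225827393072
upper pair line 74.58588076721095
[541.95277435  33.12017535 238.67660503]
```

```bash
python3 -m jog '[[[0.01,0.002,-0.011,-0.0375,0,0],[0.02,0,-0.0105,-0.0375,0,0],[0.02,0,0,0,0,0],[0.015,0,0,0,0,0],[0,0,0,0,0,0],[0,0,0,0,0,0]]]' 255 40
python3 - <<'E'
from h import *
p,R=pose();print(p,ctrl.sense()["joints"].round(3));print(R.round(3))
print(R.T@(np.array([522.7,42.3,175])-p))
E
```

```text
time_s: 2.75
eef_pos: [522.0, 43.5, 175.0]
ee_rot: [0.701, 0.095, 0.7, -0.095]
force: [0.7, -0.6, 1.5]
grip_width: -0.001
[521.95603406  43.45082597 175.01483817] [-0.141  0.369  1.595  0.     1.176 -1.443]
[[ 0.001  0.265  0.964]
 [-0.     0.964 -0.265]
 [-1.     0.     0.001]]
[ 0.0158431  -0.9121433   1.02266784]
```

```bash
python3 -m jog '[[[0.015,-0.001,0.001,0,0,0],[0.012,0,0,0,0,0],[0.005,0,0,0,0,0],[0.003,0,0,0,0,0],[0.002,0,0,0,0,0],[0,0,0,0,0,0]]]'
python3 - <<'E'
from h import *
c=cap("wrist","pics/w3.png")
p,R=pose();print(p)
E
```

```text
time_s: 3.5
eef_pos: [522.4, 42.1, 137.5]
ee_rot: [0.701, 0.095, 0.701, -0.095]
force: [-1.0, -0.0, 2.0]
grip_width: -0.001
[522.38601292  42.14097409 137.50330665]
```

View pics/w3.png

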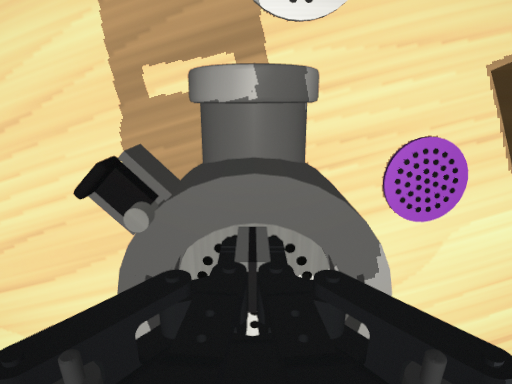

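```bash
python3 -m jog '[[[0.002,0,0,0,0,0],[0.001,0,0,0,0,0],[0,0,0,0,0,0]]]'; python3 -m jog '[[[0.002,0,0,0,0,0],[0.001,0,0,0,0,0],[0,0,0,0,0,0]]]'
```

```text
time_s: 3.92
eef_pos: [522.3, 42.1, 134.1]
ee_rot: [0.701, 0.095, 0.701, -0.095]
force: [0.9, -0.9, 0.4]
grip_width: 0.0
time_s: 4.3
eef_pos: [522.5, 42.1, 133.4]
ee_rot: [0.701, 0.095, 0.7, -0.095]
force: [-8.0, -0.0, 19.8]
grip_width: 0.002
```

```bash
python3 -m jog '[[[-0.01,0,0,0,0,0],[-0.03,0,0,0,0,0],[-0.035,0,0.005,0,0,0],[-0.035,0,0.01,0,0,0],[0,0,0.005,0,0,0],[0,0,0,0,0,0]]]' 0
python3 - <<'E'
import pickle
from h import *
c=cap("wrist"); p,R=pose();print(p);c=cap("wrist","pics/w4.png");p,R=pose();print(p,ctrl.sense()["time_s"])
pickle.dump(c,open("w4.pkl","wb"))
u=proj(c,[[542,37,150]])[0];print(u)
x,y=(u-[90,90]).astype(int);print(x,y)
cv2.imwrite("pics/w4c.png",cv2.resize(c["image"][y:y+180,x:x+180,::-1],(576,576),interpolation=cv2.INTER_CUBIC))
E
```

```text
time_s: 5.05
eef_pos: [541.4, 36.7, 240.3]
ee_rot: [0.7, 0.095, 0.701, -0.095]
force: [-0.1, 1.0, -0.3]
grip_width: 1.001
[541.13667965  36.82420157 240.07041183]
[541.07004922  36.87906377 240.10840456] 5.15
[253.49866555 197.68349907]
163 107
```

View pics/w4c.png

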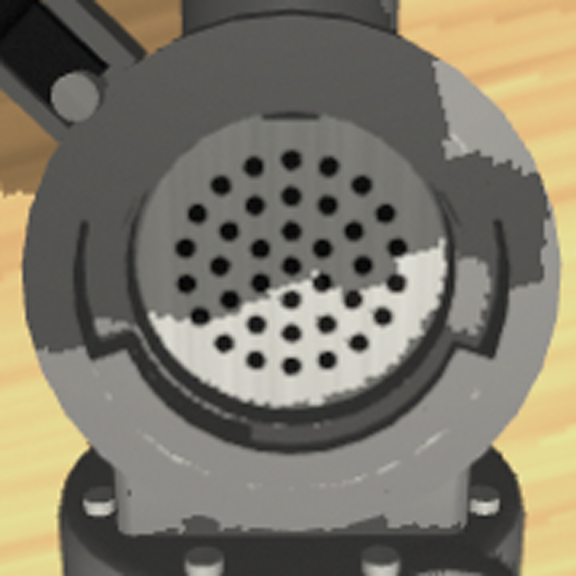

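The catch's nose now shows above the screen's edge at (292,117) in the crop, so the screen looks seated. I'll check its level and the pot's centre and axes from this still view.

Run:
```python
import pickle
from h import *
from scipy.optimize import least_squares
c=pickle.load(open("w4.pkl","rb"))
f=lambda u,z=150: onz(c,(163+u[0]/3.2-.34,107+u[1]/3.2-.34),z)[:2]
def circ(pts,r=None,z=150):
    P=np.array([f(p,z) for p in pts])
    g=(lambda x:np.hypot(*(P-x[:2]).T)-(r or x[2]))
    s=least_squares(g,[540,30,50]); return s.x.round(2), np.abs(g(s.x)).max().round(2)
O=[(23,265),(33,200),(60,140),(110,83),(290,13),(400,38),(470,85),(525,145),(555,220),(558,280),(550,335),(515,420)]
G=[(95,355),(492,355),(80,222),(500,222)]
H=[(291,159),(329,167),(361,185),(385,213),(397,248),(396,284),(382,317),(358,343),(327,360),(291,366),(256,360),(224,343),(200,317),(186,284),(185,248),(197,213),(221,185),(254,167)]
print(circ(O),circ(O,62)); print(circ(G,50),circ(G))
for z in(121.5,125.5,129.5):
  print("holes",z,circ(H,None,z))
P=np.array([f(h,125.5) for h in H]);print((np.hypot(*(P-circ(H,None,125.5)[0][:2]).T)).round(2))
d=f(G[1])-f(G[0]);print(np.degrees(np.arctan2(d[1],d[0])))
d=f(G[3])-f(G[2]);print(np.degrees(np.arctan2(d[1],d[0])))
t=cap("top");u=proj(t,[[542,37,150],[541.4+0,34,150]]);print(u)
x=int(u[0,0])-35;y=int(u[0,1])-35
crop(t,x,y,x+70,y+70,8,"pics/t4.png");print(x,y)
```

```text
(array([542.17,  36.96,  61.53]), np.float64(0.69)) (array([542.65,  36.66,  50.  ]), np.float64(0.87))
(array([540.28,  37.73,  50.  ]), np.float64(1.13)) (array([540.47,  37.68,  49.33]), np.float64(0.41))
holes 121.5 (array([544.18,  36.62,  27.34]), np.float64(0.22))
holes 125.5 (array([543.06,  36.91,  26.9 ]), np.float64(0.22))
holes 129.5 (array([541.94,  37.19,  26.47]), np.float64(0.22))
[27.12 26.79 26.86 26.93 26.88 26.93 26.88 26.87 26.96 26.96 26.86 26.85
 26.87 26.94 26.91 26.98 26.9  26.73]
74.60112610136761
74.6076510225152
[[214.53045311 188.93882238]
 [215.68269598 189.18632873]]
179 153
```

View pics/t4.png

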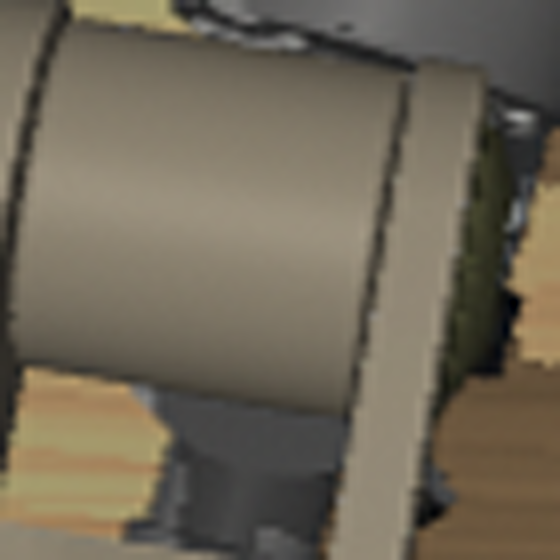

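```bash
python3 -m jog '[[[0,0,0,0.175,0,0],[0,0,0,0.175,0,0],[0,0,0,0.175,0,0],[0,0,0,0.175,0,0],[0,0,0,0.175,0,0],[0,0,0,0.175,0,0],[0,0,0,0.175,0,0],[0,0,0,0.175,0,0],[0,0,0,0.17,0,0],[0,0,0,0,0,0],[0,0,0,0,0,0]]]'
python3 - <<'E'
import pickle
from h import *
c=cap("wrist","pics/w5.png");p,R=pose();print(p,ctrl.sense()["time_s"]);print(R.round(3))
pickle.dump(c,open("w5.pkl","wb"))
u=proj(c,[[542,37,150]])[0];print(u)
x,y=(u-[90,90]).astype(int);print(x,y)
cv2.imwrite("pics/w5c.png",cv2.resize(c["image"][y:y+180,x:x+180,::-1],(576,576),interpolation=cv2.INTER_CUBIC))
E
```

```text
time_s: 6.58
eef_pos: [541.5, 36.8, 241.0]
ee_rot: [-0.429, -0.561, -0.43, 0.562]
force: [-0.1, -0.7, 0.6]
grip_width: 0.999
[541.50898784  36.81799349 241.08951295] 6.625
[[-0.     0.965 -0.262]
 [ 0.    -0.262 -0.965]
 [-1.    -0.     0.   ]]
[254.49723314 193.04480866]
164 103
```

View pics/w5c.png

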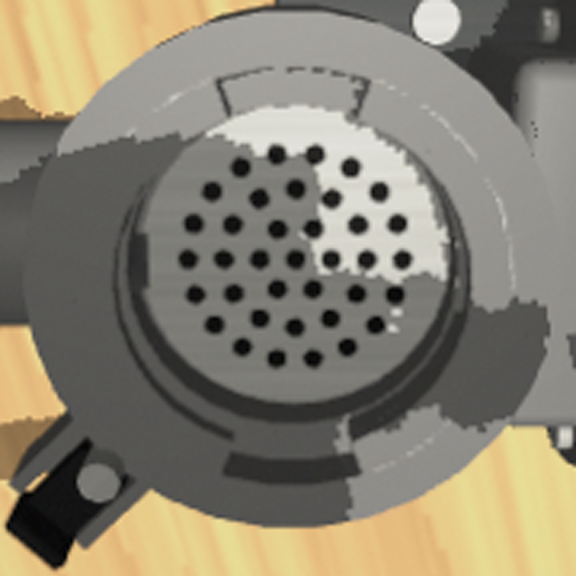

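Run:
```python
import pickle
from h import *
from scipy.optimize import least_squares
c=pickle.load(open("w5.pkl","rb"))
f=lambda u,z=150: onz(c,(164+u[0]/3.2-.34,103+u[1]/3.2-.34),z)[:2]
def circ(pts,r=None,z=150):
    P=np.array([f(p,z) for p in pts])
    g=(lambda x:np.hypot(*(P-x[:2]).T)-(r or x[2]))
    s=least_squares(g,[540,30,50]); return s.x.round(2), np.abs(g(s.x)).max().round(2)
O=[(25,265),(33,205),(62,140),(120,73),(200,27),(292,10),(370,20),(445,55),(545,200),(540,350),(480,440),(420,487),(350,517),(288,527),(220,517),(160,493),(75,415),(45,360)]
print(circ(O),circ(O,62))
H=[(277,155),(315,155),(351,168),(380,192),(397,223),(402,259),(395,294),(375,325),(347,347),(313,358),(277,358),(242,347),(214,325),(196,294),(188,259),(193,223),(212,191),(241,168)]
print(circ(H,None,125.5))
a=f((218,82));b=f((368,82));d=b-a;print(np.degrees(np.arctan2(d[1],d[0])),(a+b)/2, np.linalg.norm(d))
a=f((223,472));b=f((360,472));d=b-a;print(np.degrees(np.arctan2(d[1],d[0])),(a+b)/2,np.linalg.norm(d))
```

```text
(array([542.14,  37.93,  60.71]), np.float64(1.17)) (array([542.49,  37.93,  50.  ]), np.float64(2.55))
(array([543.36,  37.04,  26.86]), np.float64(0.2))
-15.141860270140679 [554.63122068  82.04272717] 32.41841082393239
-15.173268908285886 [530.25929416  -7.48532972] 32.995433955527794
```

```bash
python3 -m jog '[[[0,0,0.043,0,0,0],[0,0,0.044,0,0,0],[0,0,0.044,0,0,0],[0,0,0.044,0,0,0],[0,0,0.044,0,0,0],[0,0,0.044,0,0,0],[0,0,0.044,0,0,0],[0,0,0.043,0,0,0],[0.015,0,0,0.185,0,0],[0.015,0,0,0.185,0,0],[0.015,0,0,0.185,0,0],[0.015,0,0,0.185,0,0]]]' 0
python3 -m jog '[[[0,0,0,0,0,0],[0,0,0,0,0,0]]]'
python3 - <<'E'
import pickle
from h import *
c=cap("wrist","pics/w6.png");p,R=pose();print(p,ctrl.sense()["joints"].round(3));print(R.round(3))
pickle.dump(c,open("w6.pkl","wb"))
print(proj(c,[[450.5,-300.5,50]]))
E
```

```text
time_s: 8.12
eef_pos: [448.9, -300.7, 180.7]
ee_rot: [-0.195, -0.68, -0.195, 0.68]
force: [-0.8, 0.0, -1.1]
grip_width: 1.004
time_s: 8.38
eef_pos: [449.1, -300.9, 181.9]
ee_rot: [0.198, 0.679, 0.198, -0.679]
force: [0.5, -0.1, 0.3]
grip_width: 0.997
[ 449.17123163 -300.92493978  182.03374939] [-0.807  0.397  1.535 -0.     1.209  0.197]
[[ 0.001  0.537 -0.844]
 [-0.001 -0.844 -0.537]
 [-1.     0.001 -0.   ]]
[[252.96234511 177.14015589]]
```

View pics/w6.png

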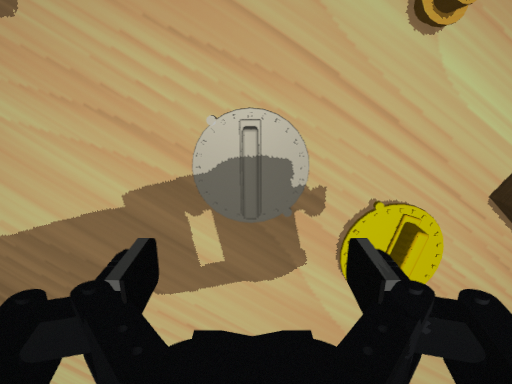

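Run:
```python
import pickle
from h import *
c=pickle.load(open("w6.pkl","rb")); crop(c,185,95,320,230,4,"pics/w6c.png")
```

```text
(no output)
```

View pics/w6c.png

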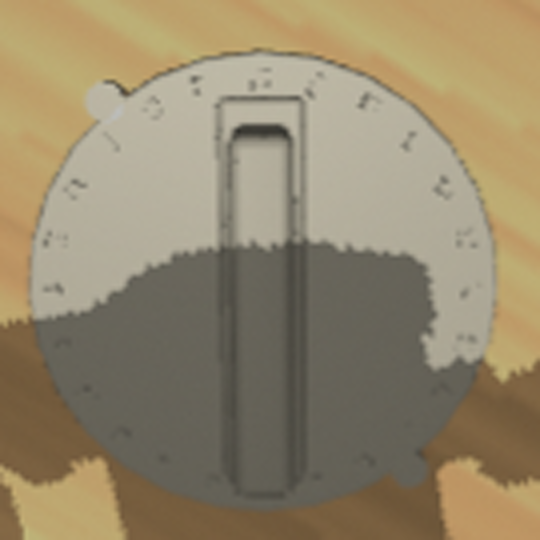

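Run:
```python
import pickle
from h import *
from scipy.optimize import least_squares
c=pickle.load(open("w6.pkl","rb"))
f=lambda u,z: onz(c,(185+u[0]/4-.37,95+u[1]/4-.37),z)
a=f((262,137),50.5);b=f((263,494),50.5);d=a-b
print("bar top",(a+b)/2,np.linalg.norm(d),np.degrees(np.arctan2(d[1],d[0])))
print("bar width",np.linalg.norm(f((233,300),50.5)-f((292,300),50.5)))
D=[(30,275),(40,215),(150,80),(260,50),(370,75),(450,140),(490,220),(495,290),(480,350),(330,497),(265,508),(150,475),(80,410),(40,340)]
P=np.array([f(p,18.5)[:2] for p in D]);g=lambda x:np.hypot(*(P-x[:2]).T)-x[2]
s=least_squares(g,[450,-300,56]);print("disc",s.x,abs(g(s.x)).max())
p,R=pose();print(p,R.round(4).tolist())
t=np.r_[s.x[:2],0]; print("tool delta",R.T@(np.r_[s.x[:2],38]-p), R.T@(np.r_[((a+b)/2)[:2],38]-p))
```

```text
bar top [ 450.82187229 -297.57443253   50.5       ] 77.7613479409851 32.575399622490785
bar width 12.43198345679685
disc [ 451.3464511  -297.44269183   54.78943501] 0.982320853100255
[ 449.17123163 -300.92493978  182.03374939] [[0.0008, 0.5366, -0.8438], [-0.0009, -0.8438, -0.5366], [-1.0, 0.0012, -0.0002]]
tool delta [144.03231507  -1.93849804  -3.67600816] [144.0320169   -2.10882935  -3.16266062]
```

```bash
python3 -m jog '[[[0.03,-0.001,-0.0017,0,0,0],[0.04,-0.001,-0.0017,0,0,0],[0.04,0,0,0,0,0],[0.025,0,0,0,0,0],[0.011,0,0,0,0,0],[0.005,0,0,0,0,0],[0,0,0,0,0,0],[0,0,0,0,0,0]]]' 130 60
python3 - <<'E'
from h import *
c=cap("wrist","pics/w7.png");p,R=pose();print(p,R.T@(np.array([451,-297.5,31])-p))
E
```

```text
time_s: 9.43
eef_pos: [451.1, -297.6, 31.2]
ee_rot: [0.197, 0.68, 0.196, -0.679]
force: [-0.2, 0.1, -0.2]
grip_width: 0.489
[ 451.05161046 -297.52483423   31.05265652] [ 0.05258244 -0.04861893  0.03040353]
```

View pics/w7.png

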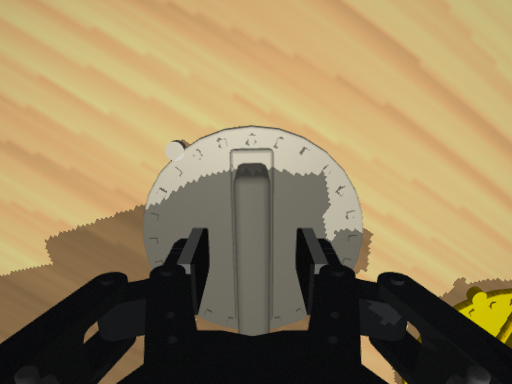

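The bar sits centred between the open pads (bar at column 252, pads at 205 and 300). Closing now.

```bash
python3 -m jog '[[[0,0,0,0,0,0],[0,0,0,0,0,0],[0,0,0,0,0,0],[0,0,0,0,0,0],[0,0,0,0,0,0]]]' 255 70
python3 -m jog '[[[-0.01,0,0,0,0,0],[-0.02,0,0,0,0,0],[-0.03,0,0,0,0,0],[0,0,0,0,0,0]]]'
python3 - <<'E'
from h import *
c=cap("wrist","pics/w8.png");p,R=pose();print(p,ctrl.sense()["force"])
E
```

```text
time_s: 10.1
eef_pos: [451.0, -297.5, 30.8]
ee_rot: [0.197, 0.679, 0.196, -0.679]
force: [-0.3, 0.3, 5.5]
grip_width: 0.148
time_s: 10.6
eef_pos: [451.4, -297.8, 92.0]
ee_rot: [0.198, 0.68, 0.195, -0.679]
force: [-0.4, 0.4, -2.6]
grip_width: 0.154
[ 450.74287749 -297.20571992   90.44447971] [-0.40518076  0.81489892 -2.72968916]
```

View pics/w8.png

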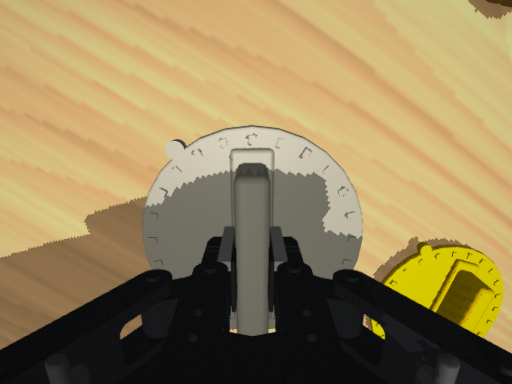

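```bash
python3 -m jog '[[[-0.03,0,0,-0.1,0,0],[-0.045,0,0,-0.18,0,0],[-0.045,0,0,-0.18,0,0],[-0.028,0,0,-0.18,0,0],[0,0,-0.02,-0.097,0,0],[0,0,-0.045,0,0,0],[0,0,-0.05,0,0,0],[0,0,-0.05,0,0,0],[0,0,-0.05,0,0,0],[0,0,-0.05,0,0,0],[0,0,-0.045,0,0,0],[0,0,-0.025,0,0,0]]]'
python3 -m jog '[[[0,0,-0.01,0,0,0],[0,0,0,0,0,0],[0,0,0,0,0,0],[0,0,0,0,0,0]]]'
python3 - <<'E'
from h import *
c=cap("wrist","pics/w9.png");p,R=pose();print(p,ctrl.sense()["force"],ctrl.sense()["grip_width"]);print(R.round(3),np.degrees(np.arctan2(R[1,2],R[0,2])))
print(R.T@(np.array([542.4,37.1,182])-p))
s=cap("side"); crop(s,190,60,330,200,4,"pics/s9.png")
E
```

```text
time_s: 12.15
eef_pos: [542.1, 27.1, 236.5]
ee_rot: [-0.428, -0.562, -0.429, 0.563]
force: [-0.4, -0.2, -1.9]
grip_width: 0.152
time_s: 12.65
eef_pos: [544.9, 33.7, 238.3]
ee_rot: [-0.428, -0.563, -0.428, 0.563]
force: [-0.1, 0.4, -2.1]
grip_width: 0.148
[544.88338546  33.86467449 238.29335387] [-0.32786373 -0.28814372 -2.52471562] 0.15479056152662424
[[-0.     0.963 -0.269]
 [-0.    -0.269 -0.963]
 [-1.     0.     0.   ]] -105.5890709992919
[56.29317054 -3.26159552 -2.45299208]
```

View pics/w9.png

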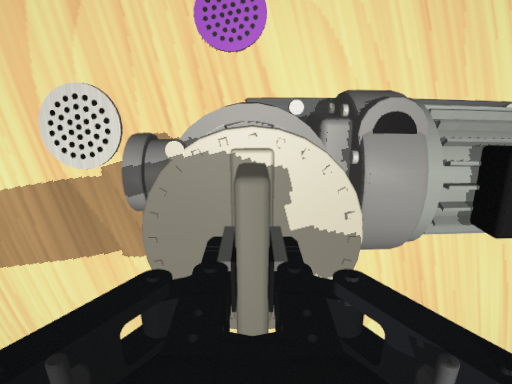

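View pics/s9.png

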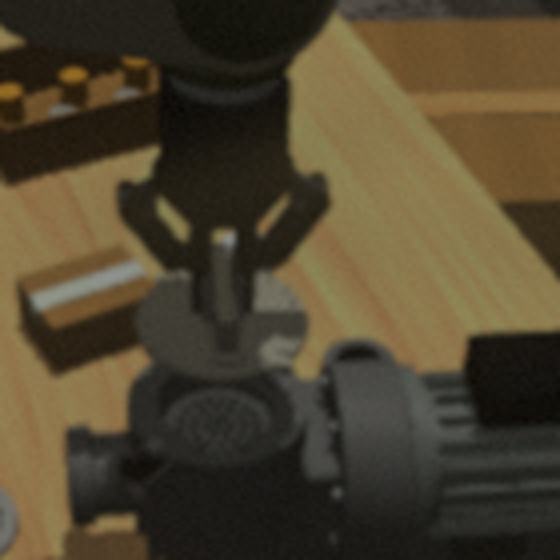

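```bash
python3 -m jog '[[[0.015,-0.0016,-0.0012,-0.006,0,0],[0.02,-0.0016,-0.0012,0,0,0],[0.015,0,0,0,0,0],[0.003,0,0,0,0,0],[0,0,0,0,0,0],[0,0,0,0,0,0]]]'
python3 - <<'E'
from h import *
c=cap("wrist","pics/w10.png");p,R=pose();print(p,ctrl.sense()["force"]);print(np.degrees(np.arctan2(R[1,2],R[0,2])))
print(R.T@(np.array([542.4,37.1,168.5])-p))
s=cap("side"); crop(s,190,60,330,200,4,"pics/s10.png")
E
```

```text
time_s: 13.5
eef_pos: [542.8, 37.7, 185.9]
ee_rot: [0.43, 0.562, 0.429, -0.561]
force: [0.3, 0.4, -3.0]
grip_width: 0.151
[542.77978529  37.67242364 185.86478299] [-0.44183197  0.60581007 -2.39454109]
-105.18466831810844
[17.36442884 -0.23612574  0.65456073]
```

View pics/w10.png

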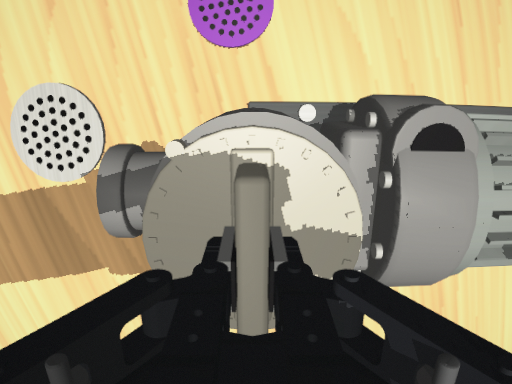

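View pics/s10.png

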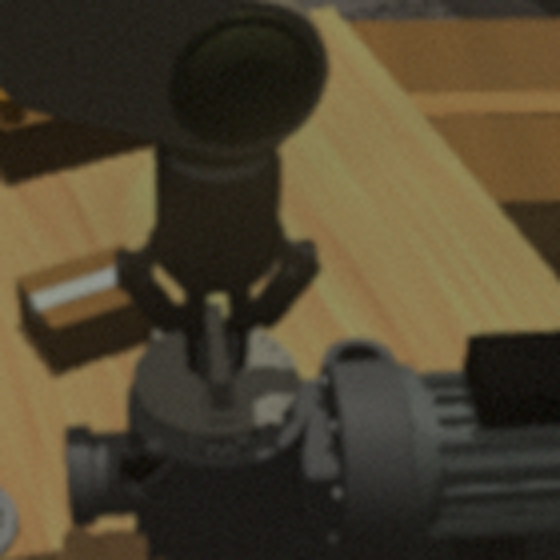

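```bash
python3 -m jog '[[[0.003,0,0.0006,0,0,0],[0.003,0,0,0,0,0],[0.003,0,0,0,0,0],[0,0,0,0,0,0]]]'; python3 -m jog '[[[0.002,0,0,0,0,0],[0.002,0,0,0,0,0],[0,0,0,0,0,0]]]'
```

```text
time_s: 14.1
eef_pos: [542.2, 37.2, 176.0]
ee_rot: [-0.429, -0.562, -0.43, 0.562]
force: [0.3, 0.4, -2.3]
grip_width: 0.149
time_s: 14.48
eef_pos: [542.3, 37.2, 172.1]
ee_rot: [-0.429, -0.562, -0.43, 0.562]
force: [-0.2, 0.4, -2.3]
grip_width: 0.152
```

Foot is about 9 mm into the mouth with no contact force, so I'll continue down to the seat.

```bash
python3 -m jog '[[[0.002,0,0,0,0,0],[0.001,0,0,0,0,0],[0,0,0,0,0,0]]]'; python3 -m jog '[[[0.001,0,0,0,0,0],[0.0005,0,0,0,0,0],[0,0,0,0,0,0]]]'
```

```text
time_s: 14.85
eef_pos: [542.3, 37.2, 169.2]
ee_rot: [-0.43, -0.562, -0.43, 0.562]
force: [-0.1, 0.2, -1.9]
grip_width: 0.149
time_s: 15.22
eef_pos: [542.4, 37.2, 168.3]
ee_rot: [0.43, 0.562, 0.429, -0.562]
force: [-2.2, -0.4, 3.9]
grip_width: 0.148
```

```bash
python3 -m jog '[[[0,0,0,0,0,0],[0,0,0,0.04,0,0],[0,0,0,0.06,0,0],[0,0,0,0,0,0]]]'
python3 - <<'E'
from h import *
p,R=pose();s=ctrl.sense();print(p,s["force"],s["wrist_torque"],s["joints"].round(2),np.degrees(np.arctan2(R[1,2],R[0,2])))
cap("wrist","pics/w11.png")
E
```

```text
time_s: 15.72
eef_pos: [542.8, 37.1, 168.3]
ee_rot: [0.401, 0.583, 0.401, -0.582]
force: [0.1, -0.8, 5.2]
grip_width: 0.149
[542.76714094  37.1182677  168.2566182 ] [ 0.14511259 -0.76929899  5.212174  ] [ 0.098794    0.04388382 -0.20930555] [-0.15  0.42  1.54  0.    1.18  0.22] -110.89866054601644
```

View pics/w11.png

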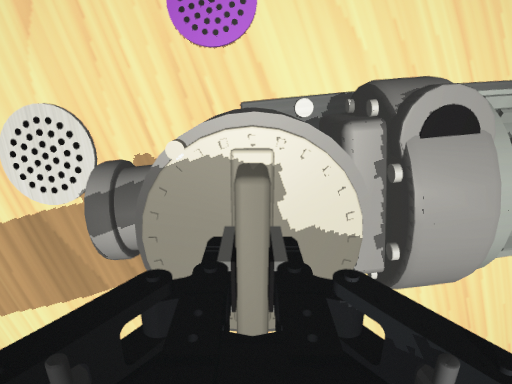

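```bash
python3 -m jog '[[[0,0,0,0.08,0,0],[0,0,0,0.08,0,0],[0,0,0,0.08,0,0],[0,0,0,0.08,0,0],[0,0,0,0,0,0]]]'; python3 -m jog '[[[0,0,0,0.08,0,0],[0,0,0,0.08,0,0],[0,0,0,0.08,0,0],[0,0,0,0.08,0,0],[0,0,0,0.04,0,0],[0,0,0,0,0,0],[0,0,0,0,0,0]]]'
python3 - <<'E'
from h import *
p,R=pose();s=ctrl.sense();print(p,s["force"],s["wrist_torque"],np.degrees(np.arctan2(R[1,2],R[0,2])))
cap("wrist","pics/w12.png")
s=cap("side"); crop(s,190,60,330,200,4,"pics/s12.png")
E
```

```text
time_s: 16.4
eef_pos: [542.8, 37.1, 168.3]
ee_rot: [0.303, 0.639, 0.303, -0.638]
force: [-0.2, 0.4, 5.9]
grip_width: 0.15
time_s: 17.27
eef_pos: [542.8, 37.1, 168.3]
ee_rot: [0.184, 0.683, 0.184, -0.682]
force: [-0.5, 0.1, 4.9]
grip_width: 0.147
[542.77727553  37.09550648 168.26654535] [-0.47126638  0.14037048  4.94686656] [0.04067427 0.04811977 0.00328952] -149.80171003269191
```

View pics/w12.png

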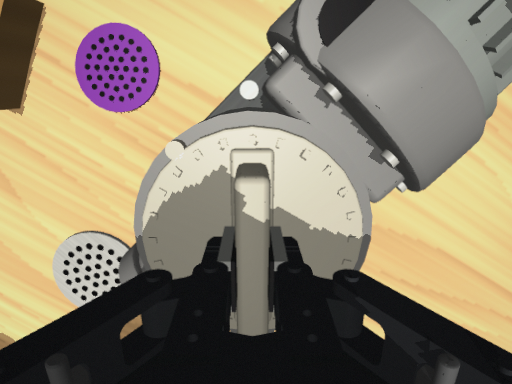

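View pics/s12.png

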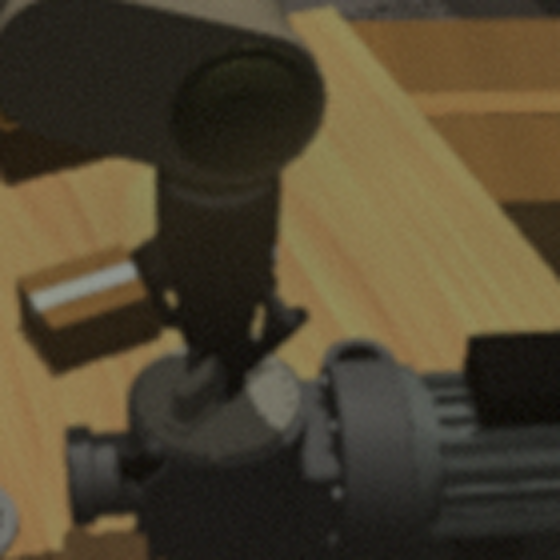

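Run:
```python
from rig import ctrl, workorder
print(workorder.finish_job()); s=ctrl.sense(); print(s["time_s"],s["eef_pos"],s["force"],s["grip_width"])
```

```text
the job is handed in; nothing more can be done
None
the job is handed in; nothing more can be done
```

The screen is pressed level on its ledge, and the pale grey lid is in the pot, turned 44.6° clockwise and still gripped. I handed the job in at about 17.4 s of the 51 s; the system gives no verdict.

**Screen:** I pressed it with the closed fingers between centre and catch. They stopped at the seated height with about 20 N. Two pictures afterwards show the catch's nose above the screen's edge. The holes fit a level circle to about 0.2 mm.

**Lid entry:** The lid went down through the gaps with no contact force until it rested on the rim. The tool was then at 168.3 mm, and 168.5 mm was expected for fully home.

**Final state:** The tool height stayed at 168.3 mm through the turn, with almost no turning resistance. The last pictures show the lid flat and concentric with the rim. The gripper is set to 70 N, and the lid presses on the rim with roughly 7–8 N.

**Bystanders:** I touched nothing else on the bench. I did not measure the carton, reel or adaptor again at the end.

**Doubts:**
- I inferred that the ears are under the rim from the height and the free turn. I did not do a pull test.
- Sizes measured with the wrist camera came out about 1–2 % small on the rim and disc, and up to 3 % on the lid's bar.
- The first top and wrist estimates of the pot's position differed by 2.5 mm in y. I used the wrist value, which two views at different angles agreed on to about 1 mm.

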